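# Third hand at the cheese counter: clamp the shelf, hold the stop bracket

### The job

First press the red-tipped clamp lever down until it snaps and stays down by itself, so the shelf is held. Then bring the blue bracket onto the shelf, stand it on its foot centred on the red tape with its tall back plate flush against the white rail, and press it into the rail with a steady push of about 12 newtons so that I can screw it on; do not ram the rail to the end of its foam. Finish while still holding it pressed there, and leave the cheese, the salami and the screwdriver where they are.

Things in the scene. Friction and masses are not known exactly. Their poses are not given: they have to be found in the camera images.
- shelf: Display shelf board fixed on the bench: aluminium deck 160 (x) x 500 (y) x 20 mm thick, its top 20 mm above the bench. Origin: centre of its underside, on the bench. Its +x axis points level to the rail (the pressing direction), +y along the rail towards the clamp, z up. Beyond the rail are a black foam strip and a fixed steel flange 50 mm high.
- rail (a joint): White rail along the back of the shelf, 460 mm long, 6 mm thick, its top edge 48 mm above the deck with a flat lip 22 mm wide turned back over the foam. It slides in the shelf's +x on a foam strip that acts as a spring of 1.2 N per mm: 0 m at rest, growing as it is pressed, end of travel at 0.025 m. 12 N is about 0.010 m.
- rail_face (a point): Point on the rail's front face (the one facing the robot), at its middle along y, 25 mm above the deck; it moves with the rail. At rest the face is at x = +50 mm of the shelf.
- tape: Red tape, 125 mm x 12 mm, flat on the deck; it runs along the shelf's x axis up to the rail and shows where the bracket is to be centred. Origin: its middle, on the deck; axes parallel to the shelf's. No thickness to speak of.
- lever (a joint): Clamp lever: a dark steel arm hinged on a grey post at the shelf's +y end, reaching over the deck in the shelf's -y direction. 0 rad = raised (its rest, sprung up), 0.6 rad = level and fully down (its end stop). It springs back if let go before about 0.43 rad; beyond that its over-centre spring pulls it to 0.6 and keeps it there. At the pad it takes about 7 N.
- lever_hinge (a point): The lever's hinge axis, 68 mm above the bench; the axis runs along the shelf's x direction.
- lever_pad (a point): Middle of the upper face of the red pad (36 mm along x, 44 mm along the arm) at the lever's end, 140 mm from the hinge; moves with the lever. It is about 156 mm above the bench when raised and 79 mm when down. Press here, downward; with the lever turned it follows an arc about the hinge (about 31 mm away from the hinge, 77 mm down).
- bracket: Blue plastic stop bracket, about 0.16 kg. Origin: centre of its underside. Foot plate 58 (x) x 70 (y) x 6 mm; at its +x end a tall back plate 8 thick, 70 wide, 45 mm high, whose outer face (x = +29 mm) goes against the rail; in the middle an upright rib 12 mm thick in y, from x = -25 to +21 mm, 45 mm high: grip it there across its thickness. Starts standing on its foot on the bench in front of the shelf.
- bracket_back (a point): Middle of the outer face of the bracket's back plate: x = +29, y = 0, z = 22.5 mm from the bracket's origin.
- cheese: Bystander: yellow cheese block 80 x 50 x 55 mm on the deck near the shelf's -y end. Origin: centre of its underside.
- salami: Bystander: salami end standing on the bench, 62 mm across, 91 mm high. Origin: centre of its underside.
- screwdriver: Bystander: screwdriver 190 mm long lying on the bench. Its x axis runs from handle to tip.
Not all that is in view belongs to the job. What is meant by the part that bears lever is not orange, and is the smaller of those in its own colour. Of the things that look like the bracket, the largest one is meant.

How it is judged:
By the outcome, as a careful person would: the job done as asked, in the order asked, and still so for the second after the job is handed in, while the arm keeps its last pose, push and grip.
It also fails if it takes over 56 s, if anything falls off the work surface, if the arm or the gripper's body presses on something with over 40 N, if the wrist force passes 120 N, or if a joint passes its speed limit or range.

### The arm

A 6-joint arm with a two-finger parallel gripper is mounted at the origin on the work surface. World frame = base frame: x ahead of the robot, y to its left, z up, the work surface at z = 0. Lengths are in m, angles in degrees, forces in N, time in s.
With the tool pointing down it reaches from about 0.3 to 0.875 m from the base axis. Payload 4.2 kg.
Tool frame: the origin (TCP) lies on the centre line of the jaws, within the pads' length; the fingertips stand 17 mm ahead of it and the grasp point (between the pads) lies 2 mm behind it; z points along the fingers, y is the line along which they close (so a half turn about z gives the same grasp; the last joint's range is limited). The gripper opens to 85 mm and grips with 20 to 120 N. Pads are 22 mm wide; open, the fingers measure 114 mm over their backs; the gripper's body (76 mm by 85 mm) begins 54 mm behind the grasp point. The pads swing forward as they close: fully open they stand 13 mm farther back than shut.
Start: joints at [-69.271, 18.312, 89.639, -0, 72.044, -1.146], TCP at [0.214, -0.534, 0.228] pointing down, gripper open.
Joint ranges: [-177.97, 177.97], [-48.28, 115.42], [12.27, 149.76], [-77.06, 257.06], [2.81, 150.46], [-146.56, 146.56]. Speed limits (degrees/s): [147.25, 147.25, 180, 180, 180, 180].

### API

Orientations are given as [roll, pitch, yaw] about the fixed x, y, z axes, in that order (R = Rz(yaw) Ry(pitch) Rx(roll)).
In Python, from bench import sensors, imaging, job gives the robot as it stands. The module is installed in compiled form; this text tells all that it offers.
- The arm moves only by the shell command python3 -m inch 'ROWS' [FORCE]. ROWS is JSON, a list of rows, each an object with "twist": the turn, a rotation vector about the tool's x, y, z in rad, a list of three; "linear": the shift along the tool's x, y, z in cm, a list of three; "gripper": the finger opening in cm, from 0 to 8.54. A call has 1 to 20 rows; each row is the pose to reach, as a shift and turn from the pose commanded when the call began, along the tool's axes at that moment; what a row does not reach only later rows make up. A row lasts 1/8 s, in which the tool goes at most 62.5 mm and 10.7 degrees, less where a joint would pass 70% of its speed; a pose out of reach is approached as far as the arm can. A call with a gripper value outside its range is refused whole. The fingers move at their own pace and stop on an object; FORCE is the grip in N (left out, the last holds). Time passes only in rows, so rows that repeat a pose let the fingers close. It gives the time, the measured TCP pose, the force and the opening at its end, in the units of the state.
- sensors.sense(): the state, without advancing time (a new reading comes with each control period).
- imaging.read_camera(name): name is "scene" or "top" or "wrist"; returns the picture (480x640x3 uint8, blue, green, red); there is no depth.
- imaging.get_calibration(name): a dict with "fx", "fy", "cx", "cy" (pixels), "D" ([k1, k2, p1, p2, k3] as OpenCV has them; the pictures are not rectified), "rvec" (rotation vector, rad) and "tvec" (3), from world to camera coordinates, as OpenCV has them. Camera axes: x right, y down, z forward; pixel columns grow to the right and rows downward; lengths in m; the calibration is good to about 2 mm. A picture is of the moment at which its call begins: read the wrist's pose just before it. get_calibration takes no time and is no camera call; for the wrist camera it gives the pose at the moment of the call.
- job.close_job(): hands the job in, once; it reports no verdict.
The state is a dict: "time": time; "qpos": joint angles; "dq": joint speeds; "joint_torque": joint torques, N m; "position": TCP position; "ee_rot": TCP orientation; "force": force on the tool from outside, world axes, zero at the start; "moment": the same for the moment, N m; "grip_width": finger opening in m.
Only numpy, scipy, OpenCV 4.12 (cv2) and the standard library are available. Lean on these libraries where they do the work, as an engineer would, in place of code of your own. Each camera call takes 0.05 s, during which the arm holds its last target. There are 200 camera calls.

## Working session

There is one attempt and no reset: what is moved stays moved. The work goes in short steps, Python scripts to look and compute and a shell command to move; the robot and the scene stay as the last step left them, time stands still between calls to the robot, and variables do not carry over. Pictures are saved under pics/ and viewed, on a budget of 10 in all, crops included, one or two more only if the job needs it, and the job is handed in when it is done.

```bash
mkdir -p pics; python3 - <<'E'
from bench import sensors, imaging
import cv2
s=sensors.sense();print(s)
for n in("scene","top"):
    cv2.imwrite(f"pics/{n}0.png",imaging.read_camera(n)); print(imaging.get_calibration(n))
E
```

```text
{'time': 0.0, 'qpos': array([-6.92702189e+01,  1.83497247e+01,  8.97076780e+01, -3.49911287e-04,
        7.20429120e+01, -1.14616490e+00]), 'dq': array([ 0.01868284,  0.01484063,  0.09375589, -0.07517351, -0.10849565,
        0.03952588]), 'joint_torque': array([ 1.84560056e-03, -4.15517771e+01, -2.34162301e+01, -5.68997905e-05,
        8.01921735e-03, -2.32890336e-06]), 'position': array([ 0.2140674 , -0.53313945,  0.22739285]), 'ee_rot': array([-1.79899699e+02, -1.67398477e-03,  2.18760527e+01]), 'force': array([ 0.12657299, -0.08125902, -0.35841696]), 'moment': array([ 0.00183015, -0.01503016, -0.02337126]), 'grip_width': 0.0856483294749953}
{'fx': 538.8380249128523, 'fy': 538.8380249128523, 'cx': 322.82605829940843, 'cy': 238.9744341201064, 'D': array([0.04985383, 0.        , 0.        , 0.        , 0.        ]), 'rvec': array([ 2.04989731,  1.00110944, -0.48927806]), 'tvec': array([-0.35132364, -0.09659097,  1.51200554])}
{'fx': 453.0795455722324, 'fy': 453.0795455722324, 'cx': 317.2511183975956, 'cy': 239.1652047695189, 'D': array([-0.11125959,  0.        ,  0.        ,  0.        ,  0.        ]), 'rvec': array([ 2.18329423, -2.14219024,  0.14143399]), 'tvec': array([0.08395253, 0.4472798 , 1.36977169])}
```

View pics/scene0.png

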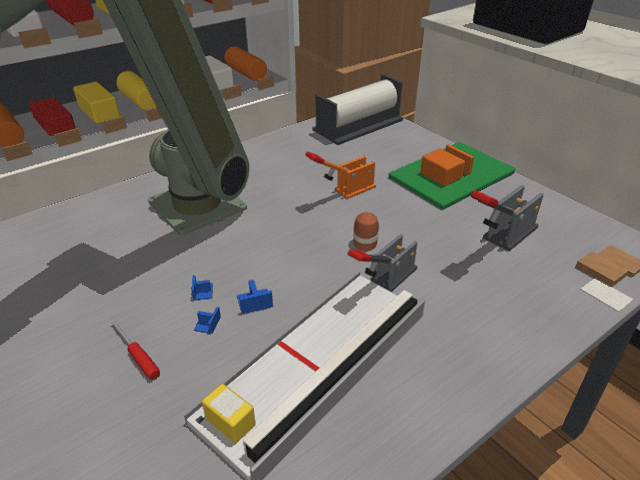

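View pics/top0.png

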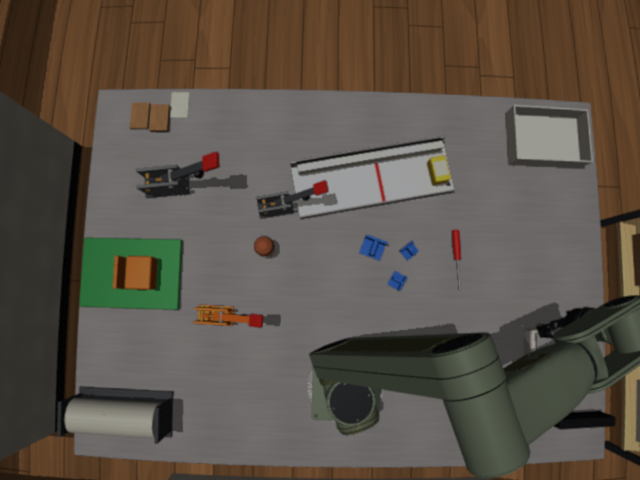

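Candidates, in top-view pixels:
- **Levers:** orange (255,320), large grey (210,160), and small grey on the shelf (320,187). I choose the small grey one.
- **Brackets:** (373,247), (409,250) and (397,281). I choose the largest, (373,247).

Next I'll check both choices in a close crop.

```bash
python3 - <<'E'
import cv2
a=cv2.imread("pics/top0.png")[132:272,250:460]; cv2.imwrite("pics/topc.png",cv2.resize(a,None,fx=3.8,fy=3.8,interpolation=cv2.INTER_CUBIC))
E
cat > h.py <<'E'
import numpy as np, cv2
from bench import imaging
def ray(c,px):
    K=np.array([[c["fx"],0,c["cx"]],[0,c["fy"],c["cy"]],[0,0,1]])
    R=cv2.Rodrigues(c["rvec"])[0]; p=cv2.undistortPoints(np.array([[px]],float),K,c["D"])[0,0]
    return -R.T@c["tvec"], R.T@np.array([p[0],p[1],1])
def at(c,px,z):
    o,d=ray(c,px); return o+d*(z-o[2])/d[2]
E
```

```text
(no output)
```

View pics/topc.png

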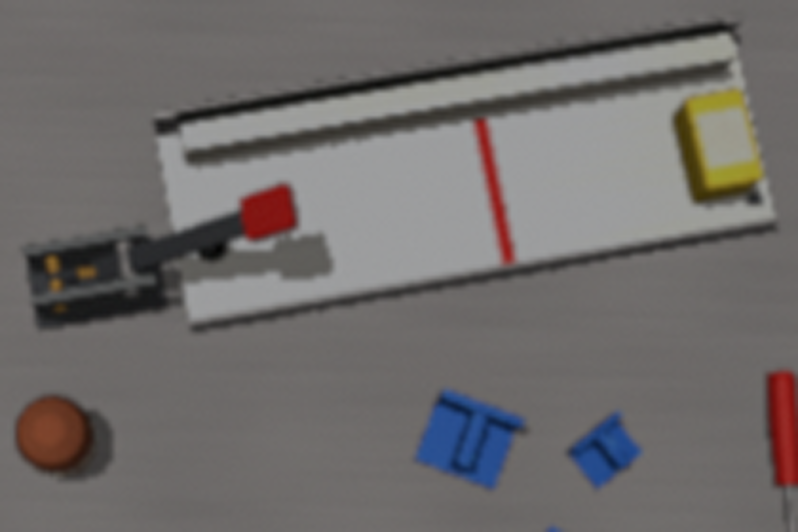

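The crop confirms both choices: the small grey lever's pad is at (269,212) over the deck, and the large bracket is at (470,435) with its back plate towards the shelf. The tape runs (481,118)–(509,265).

```bash
cat >> h.py <<'E'
E
python3 - <<'E'
from h import *
c=imaging.get_calibration("top")
f=lambda u,v,z: at(c,((u+.5)/3.8-.5+250,(v+.5)/3.8-.5+132),z).round(4)
a=f(192,322,.02);b=f(775,225,.02)
P=dict(dl=a,dr=b,t1=f(481,118,.02),t2=f(509,265,.02),pad=f(269,212,.156),r1=f(486,415,.045),r2=f(465,468,.045),b1=f(440,393,.045),b2=f(523,424,.045),fl=f(415,458,.006),fr=f(492,487,.006),rl=f(187,162,.068),rr=f(728,72,.068),sal=f(55,432,.09))
for k,v in P.items(): print(k,v)
def ang(p,q): d=q-p; return np.degrees(np.arctan2(d[1],d[0]))
print("y axis ang",ang(b,a),ang(P['rr'],P['rl']),"tape",ang(P['t2'],P['t1']))
print("br x",ang(P['r2'],P['r1']),"br y",ang(P['b2'],P['b1']),ang(P['fr'],P['fl']))
E
```

```text
dl [0.517 0.147 0.02 ]
dr [ 0.61  -0.339  0.02 ]
t1 [ 0.6954 -0.0908  0.02  ]
t2 [ 0.5702 -0.1139  0.02  ]
pad [0.5779 0.0872 0.156 ]
r1 [ 0.4418 -0.0914  0.045 ]
r2 [ 0.3988 -0.0746  0.045 ]
b1 [ 0.4589 -0.0542  0.045 ]
b2 [ 0.4351 -0.1213  0.045 ]
fl [ 0.4098 -0.0384  0.006 ]
fr [ 0.3871 -0.1021  0.006 ]
rl [0.6389 0.1526 0.068 ]
rr [ 0.726  -0.2881  0.068 ]
sal [0.4166 0.2487 0.09  ]
y axis ang 100.83304639197068 101.1798628234244 tape 10.453781347734104
br x -21.340471888239247 br y 70.47068471504208 70.38607153448348
```

```bash
cat >> h.py <<'E'
from scipy.spatial.transform import Rotation as Rn
def rows(pos,yaw,tilt=None):
    "shift (cm) and twist (rad) from measured pose to target; tool straight down with given yaw"
    from bench import sensors
    s=sensors.sense(); R0=Rn.from_euler("xyz",s["ee_rot"],degrees=True); R1=Rn.from_euler("xyz",[180,0,yaw],degrees=True)
    print("lin",(100*R0.inv().apply(np.array(pos)-s["position"])).round(2),"twist",(R0.inv()*R1).as_rotvec().round(4),"t",s["time"],"F",s["force"].round(1))
E
python3 -c "
from h import *
rows([.578,.087,.25],10.9)"
```

```text
lin [ 56.88 -44.    -2.18] twist [-1.600e-03  1.000e-04  1.915e-01] t 0.1 F [ 0.2  1.4 -0.9]
```

```bash
python3 -m inch '[{"linear":[3,-2.3,-2.2],"twist":[0,0,0.05],"gripper":0},{"linear":[8,-6,-2.2],"twist":[0,0,0.1],"gripper":0},{"linear":[12.5,-9.7,-2.2],"twist":[0,0,0.19],"gripper":0},{"linear":[17,-13,-2.2],"twist":[0,0,0.19],"gripper":0},{"linear":[21.5,-16.6,-2.2],"twist":[0,0,0.19],"gripper":0},{"linear":[26,-20.1,-2.2],"twist":[0,0,0.19],"gripper":0},{"linear":[30.5,-23.6,-2.2],"twist":[0,0,0.19],"gripper":0},{"linear":[35,-27,-2.2],"twist":[0,0,0.19],"gripper":0},{"linear":[39.5,-30.5,-2.2],"twist":[0,0,0.19],"gripper":0},{"linear":[44,-34,-2.2],"twist":[0,0,0.19],"gripper":0},{"linear":[48.5,-37.5,-2.2],"twist":[0,0,0.19],"gripper":0},{"linear":[52.5,-40.6,-2.2],"twist":[0,0,0.19],"gripper":0},{"linear":[55.5,-42.9,-2.2],"twist":[0,0,0.19],"gripper":0},{"linear":[56.9,-44,-2.2],"twist":[0,0,0.19],"gripper":0},{"linear":[56.9,-44,-2.2],"twist":[0,0,0.19],"gripper":0}]' && python3 - <<'E'
from h import *
cv2.imwrite("pics/w1.png",imaging.read_camera("wrist")); np.save("w1.npy",imaging.get_calibration("wrist"),allow_pickle=True)
E
```

```text
time: 1.98
position: [0.5782, 0.0869, 0.2496]
ee_rot: [180.0, 0.1, 11.1]
force: [-0.4, 0.6, 0.0]
grip_width: 0.0002
```

View pics/w1.png

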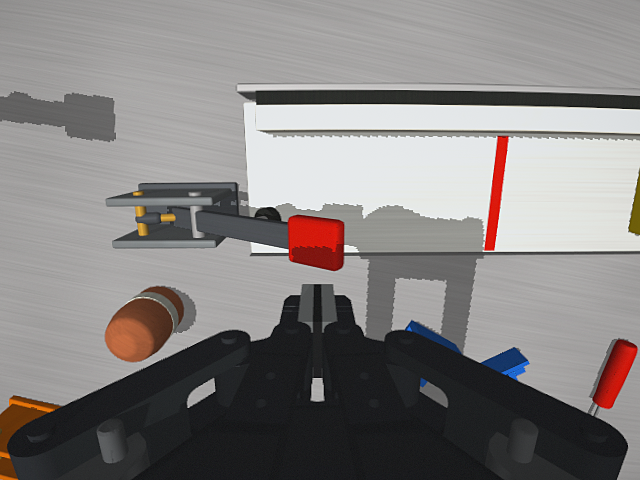

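The wrist view shows the red pad centred at about (317,241). The tape runs (490,250)–(503,138), and the rail's front top edge runs (262,131)–(640,137).

```bash
python3 - <<'E'
from h import *
c=np.load("w1.npy",allow_pickle=True).item()
for n,p,z in [("pad",(317,241),.156),("t2",(490,250),.02),("t1",(503,138),.02),("rA",(262,131),.068),("rB",(640,137),.068),("dA",(250,254),.02),("dB",(640,249),.02)]: print(n,at(c,p,z).round(4))
E
```

```text
pad [0.5808 0.0862 0.156 ]
t2 [ 0.5721 -0.1163  0.02  ]
t1 [ 0.6923 -0.0916  0.02  ]
rA [0.6491 0.1498 0.068 ]
rB [ 0.7157 -0.1989  0.068 ]
dA [0.5159 0.1506 0.02  ]
dB [ 0.6078 -0.2964  0.02  ]
```

```bash
python3 -m inch '[{"linear":[0.25,-0.3,3],"twist":[0,0,0],"gripper":0},{"linear":[0.25,-0.3,6],"twist":[0,0,0],"gripper":0},{"linear":[0.25,-0.3,7.6],"twist":[0,0,0],"gripper":0},{"linear":[0.25,0.2,8.5],"twist":[0,0,0],"gripper":0},{"linear":[0.25,0.8,9.4],"twist":[0,0,0],"gripper":0},{"linear":[0.25,1.3,10.3],"twist":[0,0,0],"gripper":0},{"linear":[0.25,1.7,11.2],"twist":[0,0,0],"gripper":0},{"linear":[0.25,2.1,12.2],"twist":[0,0,0],"gripper":0},{"linear":[0.25,2.4,13.2],"twist":[0,0,0],"gripper":0},{"linear":[0.25,2.6,14.2],"twist":[0,0,0],"gripper":0},{"linear":[0.25,2.7,15.0],"twist":[0,0,0],"gripper":0},{"linear":[0.25,2.7,15.2],"twist":[0,0,0],"gripper":0}]' && python3 -m inch '[{"linear":[0,0,0],"twist":[0,0,0],"gripper":0},{"linear":[0,0,0],"twist":[0,0,0],"gripper":0}]'
```

```text
time: 3.52
position: [0.5852, 0.0607, 0.097]
ee_rot: [-180.0, 0.1, 11.0]
force: [0.0, -0.2, -0.0]
grip_width: -0.0003
time: 3.78
position: [0.5861, 0.0608, 0.0983]
ee_rot: [180.0, -0.0, 11.0]
force: [1.0, -0.1, -0.4]
grip_width: -0.0
```

```bash
python3 -c "
from h import *
rows([.4207,-.080,.19],-20.5)"
```

```text
lin [-18.92  10.67  -9.17] twist [-0.000e+00 -3.000e-04  5.498e-01] t 3.775 F [ 1.  -0.1 -0.4]
```

```bash
python3 -m inch '[{"linear":[0,0,-3],"twist":[0,0,0],"gripper":0},{"linear":[0,0,-7],"twist":[0,0,0],"gripper":0},{"linear":[-3,1.7,-9.2],"twist":[0,0,0.1],"gripper":5},{"linear":[-7,4,-9.2],"twist":[0,0,0.2],"gripper":5},{"linear":[-11,6.2,-9.2],"twist":[0,0,0.32],"gripper":5},{"linear":[-15,8.5,-9.2],"twist":[0,0,0.44],"gripper":5},{"linear":[-18,10.1,-9.2],"twist":[0,0,0.55],"gripper":5},{"linear":[-18.9,10.7,-9.2],"twist":[0,0,0.55],"gripper":5},{"linear":[-18.9,10.7,-9.2],"twist":[0,0,0.55],"gripper":5}]' && python3 - <<'E'
from h import *
cv2.imwrite("pics/w2.png",imaging.read_camera("wrist")); np.save("w2.npy",imaging.get_calibration("wrist"),allow_pickle=True)
E
```

```text
time: 4.9
position: [0.4212, -0.0805, 0.1906]
ee_rot: [-180.0, -0.1, -20.5]
force: [0.4, 0.0, -0.3]
grip_width: 0.0503
```

View pics/w2.png

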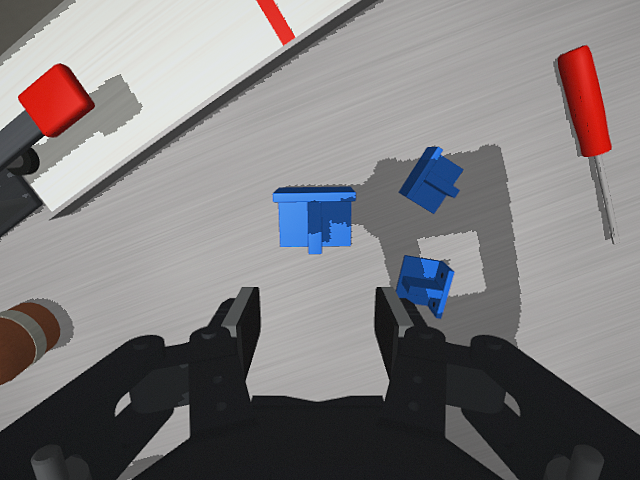

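The bracket's rib shows at x≈315 and its plate's front top edge runs (273,201)–(356,199). The foot's front edge is at about y 247, and the lever pad is at (57,100).

```bash
python3 - <<'E'
from h import *
c=np.load("w2.npy",allow_pickle=True).item()
R=cv2.Rodrigues(c["rvec"])[0]; print("cam",-R.T@c["tvec"],"fwd",R[2])
y=np.radians(-20.5); O=np.array([.4226,-.0806,0]); ex=np.array([np.cos(y),np.sin(y),0]);ey=np.array([-np.sin(y),np.cos(y),0])
K=np.array([[c["fx"],0,c["cx"]],[0,c["fy"],c["cy"]],[0,0,1]])
M=[(29,35,45),(29,-35,45),(21,35,45),(21,-35,45),(-25,6,45),(-25,-6,45),(-29,35,6),(-29,-35,6)]
for m in M:
    p=O+(m[0]*ex+m[1]*ey+m[2]*np.array([0,0,1]))/1000
    print(m,cv2.projectPoints(p[None],c["rvec"],c["tvec"],K,c["D"])[0].ravel().round(1))
for z in(.079,.1): print("pad",z,at(c,(57,95),z))
E
```

```text
cam [ 0.48435699 -0.10385274  0.33723363] fwd [-0.24541822  0.09216172 -0.96502648]
(29, 35, 45) [275.1 194.6]
(29, -35, 45) [358.8 194.6]
(21, 35, 45) [275.4 204.1]
(21, -35, 45) [358.5 204.1]
(-25, 6, 45) [310.2 256.3]
(-25, -6, 45) [323.8 256.3]
(-29, 35, 6) [281.6 248.4]
(-29, -35, 6) [352.5 248.4]
pad 0.079 [0.58623088 0.05574617 0.079     ]
pad 0.1 [0.57794632 0.04276732 0.1       ]
```

```bash
python3 -c "
from h import *
rows([.4236,-.0792,.030],-20.7)"
```

```text
lin [ 0.11 -0.15 16.06] twist [-0.0006 -0.0015  0.0037] t 4.95 F [-0.2  0.6  0.1]
```

```bash
python3 -m inch '[{"linear":[0.1,-0.15,4],"twist":[0,0,0],"gripper":5},{"linear":[0.1,-0.15,8],"twist":[0,0,0],"gripper":5},{"linear":[0.1,-0.15,12],"twist":[0,0,0],"gripper":5},{"linear":[0.1,-0.15,14.5],"twist":[0,0,0],"gripper":5},{"linear":[0.1,-0.15,16.0],"twist":[0,0,0],"gripper":5},{"linear":[0.1,-0.15,16.0],"twist":[0,0,0],"gripper":0.8},{"linear":[0.1,-0.15,16.0],"twist":[0,0,0],"gripper":0.8},{"linear":[0.1,-0.15,16.0],"twist":[0,0,0],"gripper":0.8},{"linear":[0.1,-0.15,16.0],"twist":[0,0,0],"gripper":0.8},{"linear":[0.1,-0.15,16.0],"twist":[0,0,0],"gripper":0.8},{"linear":[0.1,-0.15,16.0],"twist":[0,0,0],"gripper":0.8},{"linear":[0.1,-0.15,16.0],"twist":[0,0,0],"gripper":0.8}]' 60
python3 -c "
from h import *
rows([.55,-.1,.2],10.9)"
```

```text
time: 6.45
position: [0.423, -0.0793, 0.0308]
ee_rot: [-180.0, -0.1, -20.5]
force: [0.1, 2.2, 6.1]
grip_width: 0.0104
lin [ 12.65  -2.53 -16.9 ] twist [-0.     -0.0019 -0.5488] t 6.45 F [0.1 2.2 6.1]
```

```bash
python3 -c "
from h import *
rows([.605,-.1082,.06],11)"
python3 -m inch '[{"linear":[0,0,-2],"twist":[0,0,0],"gripper":0.8},{"linear":[0,0,-5],"twist":[0,0,0],"gripper":0.8},{"linear":[0,0,-8],"twist":[0,0,0],"gripper":0.8},{"linear":[0,0,-8],"twist":[0,0,0],"gripper":0.8}]'
python3 -c "
from h import *
rows([.605,-.1082,.06],11)"
```

```text
lin [18.06 -3.68 -2.89] twist [-0.     -0.0019 -0.5505] t 6.45 F [0.1 2.2 6.1]
time: 6.95
position: [0.4231, -0.0798, 0.1114]
ee_rot: [-180.0, -0.2, -20.5]
force: [0.6, 0.5, -1.9]
grip_width: 0.0102
lin [18.01 -3.71  5.2 ] twist [ 0.001  -0.0036 -0.5501] t 6.95 F [ 0.6  0.5 -1.9]
```

Lifted (−1.9 N ≈ bracket weight). Over to the shelf, low behind the tape end.

```bash
python3 -m inch '[{"linear":[3,-0.6,0],"twist":[0,0,-0.1],"gripper":0.8},{"linear":[7,-1.4,0],"twist":[0,0,-0.22],"gripper":0.8},{"linear":[11,-2.3,0],"twist":[0,0,-0.34],"gripper":0.8},{"linear":[15,-3.1,0],"twist":[0,0,-0.46],"gripper":0.8},{"linear":[17.3,-3.6,0],"twist":[0,0,-0.55],"gripper":0.8},{"linear":[18,-3.7,1],"twist":[0,0,-0.55],"gripper":0.8},{"linear":[18,-3.7,3],"twist":[0,0,-0.55],"gripper":0.8},{"linear":[18,-3.7,4.5],"twist":[0,0,-0.55],"gripper":0.8},{"linear":[18,-3.7,5.2],"twist":[0,0,-0.55],"gripper":0.8},{"linear":[18,-3.7,5.2],"twist":[0,0,-0.55],"gripper":0.8},{"linear":[18,-3.7,5.2],"twist":[0,0,-0.55],"gripper":0.8}]' && python3 - <<'E'
from h import *
cv2.imwrite("pics/w3.png",imaging.read_camera("wrist")); np.save("w3.npy",imaging.get_calibration("wrist"),allow_pickle=True)
E
```

```text
time: 8.32
position: [0.6042, -0.1079, 0.0588]
ee_rot: [180.0, -0.1, 11.0]
force: [0.7, -0.1, -2.0]
grip_width: 0.0103
```

View pics/w3.png

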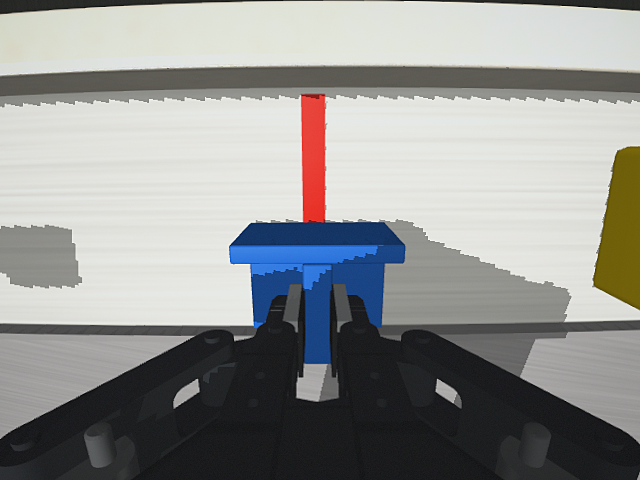

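The tape is centred at x≈313.5, y 95–222. The bracket's back-plate top outer edge runs (231,246)–(404,245), and its bottom outer edge is at about y 222. The rail face top is at y≈67 and its bottom at y≈94.

```bash
python3 - <<'E'
from h import *
from bench import sensors
c=np.load("w3.npy",allow_pickle=True).item(); y=np.radians(11.); ex=np.array([np.cos(y),np.sin(y)]);ey=np.array([-ex[1],ex[0]])
p0=sensors.sense()["position"]
for n,p,z in [("tapeTop",(313.5,96),.02),("tapeBot",(314,221),.02),("plL",(231,246),.073),("plR",(404.5,245),.073),("ribtop",(317,264),.073),("rib bot",(317,362),.073),("railtopL",(120,69),.068),("railtop",(313,66),.068),("railtopR",(520,69),.068),("railbot",(314,94),.02),("deckL",(30,325),.02),("deckR",(600,321),.02)]:
    q=at(c,p,z); d=q[:2]-p0[:2]; print(n,q.round(4),"rel tool-aligned x,y mm",(1000*d@ex).round(1),(1000*d@ey).round(1))
K=np.array([[c["fx"],0,c["cx"]],[0,c["fy"],c["cy"]],[0,0,1]])
for o in (25,29,31.5,34):
  for yy,z in((35,.073),(-35,.073),(35,.028),(-35,.028)):
    q=np.r_[p0[:2]+ex*o/1000+ey*yy/1000,z]; print(o,yy,z,cv2.projectPoints(q[None],c["rvec"],c["tvec"],K,c["D"])[0].ravel().round(1))
E
```

```text
tapeTop [ 0.6949 -0.089   0.02  ] rel tool-aligned x,y mm 92.5 1.2
tapeBot [ 0.6325 -0.1012  0.02  ] rel tool-aligned x,y mm 29.0 1.2
plL [ 0.6271 -0.0692  0.073 ] rel tool-aligned x,y mm 29.8 33.7
plR [ 0.6405 -0.1365  0.073 ] rel tool-aligned x,y mm 30.1 -35.0
ribtop [ 0.6262 -0.104   0.073 ] rel tool-aligned x,y mm 22.2 -0.4
rib bot [ 0.5819 -0.1126  0.073 ] rel tool-aligned x,y mm -22.9 -0.3
railtopL [ 0.685  -0.0186  0.068 ] rel tool-aligned x,y mm 96.3 72.3
railtop [ 0.6985 -0.0886  0.068 ] rel tool-aligned x,y mm 96.2 1.0
railtopR [ 0.7131 -0.1637  0.068 ] rel tool-aligned x,y mm 96.2 -75.6
railbot [ 0.6958 -0.0891  0.02  ] rel tool-aligned x,y mm 93.5 1.0
deckL [0.5362 0.0578 0.02  ] rel tool-aligned x,y mm -35.2 175.7
deckR [ 0.6049 -0.2844  0.02  ] rel tool-aligned x,y mm -33.0 -173.3
25 35 0.073 [228.5 257.5]
25 -35 0.073 [403.7 257.2]
25 35 0.028 [249.4 231.6]
25 -35 0.028 [383.1 231.4]
29 35 0.073 [227.8 247.9]
29 -35 0.073 [404.3 247.6]
29 35 0.028 [249.  224.2]
29 -35 0.028 [383.4 224. ]
31.5 35 0.073 [227.3 241.8]
31.5 -35 0.073 [404.7 241.5]
31.5 35 0.028 [248.7 219.4]
31.5 -35 0.028 [383.6 219.2]
34 35 0.073 [226.9 235.6]
34 -35 0.073 [405.1 235.4]
34 35 0.028 [248.5 214.7]
34 -35 0.028 [383.9 214.5]
```

```bash
python3 -m inch '[{"linear":[2,-0.16,0.3],"twist":[0,0,0],"gripper":0.8},{"linear":[4,-0.16,0.6],"twist":[0,0,0],"gripper":0.8},{"linear":[4.5,-0.16,0.75],"twist":[0,0,0],"gripper":0.8},{"linear":[4.5,-0.16,0.85],"twist":[0,0,0],"gripper":0.8},{"linear":[4.5,-0.16,0.85],"twist":[0,0,0],"gripper":0.8}]' ; python3 -c "
from bench import sensors
s=sensors.sense();print(s['position'],s['force'],s['moment'])"
```

```text
time: 9.0
position: [0.6484, -0.0978, 0.0509]
ee_rot: [180.0, -0.2, 11.0]
force: [2.0, 1.4, 1.9]
grip_width: 0.0102
[ 0.64836648 -0.09776289  0.05087292] [2.03449423 1.40345165 1.93253704] [ 0.25109324 -0.39019739  0.00411376]
```

```bash
python3 -m inch '[{"linear":[0.5,0,0],"twist":[0,0,0],"gripper":0.8},{"linear":[1.0,0,0],"twist":[0,0,0],"gripper":0.8},{"linear":[1.4,0,0],"twist":[0,0,0],"gripper":0.8},{"linear":[1.4,0,0],"twist":[0,0,0],"gripper":0.8},{"linear":[1.4,0,0],"twist":[0,0,0],"gripper":0.8}]' ; python3 -c "
from bench import sensors
s=sensors.sense();print(s['position'],s['force'],s['moment'])"
python3 -m inch '[{"linear":[0.4,0,0],"twist":[0,0,0],"gripper":0.8},{"linear":[0.7,0,0],"twist":[0,0,0],"gripper":0.8},{"linear":[0.8,0,0],"twist":[0,0,0],"gripper":0.8},{"linear":[0.8,0,0],"twist":[0,0,0],"gripper":0.8},{"linear":[0.8,0,0],"twist":[0,0,0],"gripper":0.8}]' ; python3 -c "
from bench import sensors
s=sensors.sense();print(s['position'],s['force'],s['moment'])"
```

```text
time: 9.62
position: [0.6585, -0.0958, 0.0509]
ee_rot: [-180.0, 0.3, 11.0]
force: [-7.2, -0.8, 8.4]
grip_width: 0.0101
[ 0.65850928 -0.09575677  0.05094267] [-7.2354935 -0.8495797  8.4269554] [-0.17869195  0.99051822  0.01786753]
time: 10.25
position: [0.6658, -0.0944, 0.051]
ee_rot: [-180.0, 0.4, 11.0]
force: [-7.1, -1.8, 9.8]
grip_width: 0.0102
[ 0.66581954 -0.09438058  0.05098534] [-7.12600503 -1.83319967  9.78757361] [-0.2288869   1.14206303  0.06798042]
```

```bash
python3 -m inch '[{"linear":[0,0,-0.1],"twist":[0,0,0],"gripper":0.8},{"linear":[0,0,-0.2],"twist":[0,0,0],"gripper":0.8},{"linear":[0,0,-0.2],"twist":[0,0,0],"gripper":0.8},{"linear":[0,0,-0.2],"twist":[0,0,0],"gripper":0.8}]' ; python3 - <<'E'
from h import *
from bench import sensors
s=sensors.sense();print(s['position'],s['force'],s['moment'],s['ee_rot'])
cv2.imwrite("pics/w4.png",imaging.read_camera("wrist")); np.save("w4.npy",imaging.get_calibration("wrist"),allow_pickle=True)
E
```

```text
time: 10.75
position: [0.6689, -0.0935, 0.0512]
ee_rot: [-180.0, 0.1, 11.0]
force: [-0.9, -0.6, -2.8]
grip_width: 0.0105
[ 0.66885585 -0.09346437  0.05115687] [-0.92845219 -0.60093781 -2.8401001 ] [-0.06106971  0.1327398   0.07009494] [-1.79990912e+02  7.45548695e-02  1.09972468e+01]
```

View pics/w4.png

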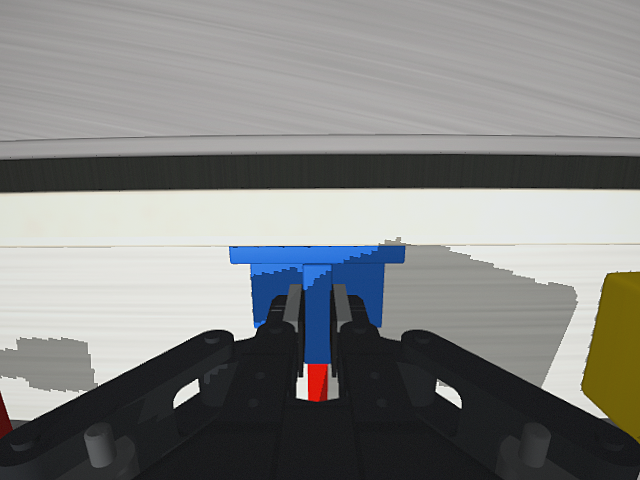

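```bash
for i in 1 2; do python3 -m inch '[{"linear":[0.15,0,0],"twist":[0,0,0],"gripper":0.8},{"linear":[0.3,0,0],"twist":[0,0,0],"gripper":0.8},{"linear":[0.3,0,0],"twist":[0,0,0],"gripper":0.8},{"linear":[0.3,0,0],"twist":[0,0,0],"gripper":0.8}]' >/dev/null; python3 -c "
from bench import sensors
import numpy as np
s=sensors.sense();print(s['position'],s['force'],s['moment'],s['ee_rot'],s['position'][:2]@[.9816,.1908],s['force'][:2]@[.9816,.1908])"; done
```

```text
[ 0.67145681 -0.09295754  0.05122814] [-4.31480506 -0.73958846 -3.83368731] [-0.25701475  0.68025484  0.06536512] [-1.79984568e+02  1.06301650e-01  1.09939537e+01] 0.6413657093388695 -4.37652612339536
[ 0.67362908 -0.09252692  0.05124392] [-6.69802695 -1.96266063 -2.43199281] [-0.39186557  1.13131464  0.05329701] [-179.97526861    0.21205487   11.00072134] 0.6435801732368387 -6.9492589013518025
```

```bash
python3 -m inch '[{"linear":[0.15,0,0.02],"twist":[0,0.002,0],"gripper":0.8},{"linear":[0.3,0,0.04],"twist":[0,0.005,0],"gripper":0.8},{"linear":[0.45,0,0.04],"twist":[0,0.005,0],"gripper":0.8},{"linear":[0.45,0,0.04],"twist":[0,0.005,0],"gripper":0.8},{"linear":[0.45,0,0.04],"twist":[0,0.005,0],"gripper":0.8}]' >/dev/null; python3 -c "
from bench import sensors
import numpy as np
s=sensors.sense();print(s['position'],s['force'],s['moment'],s['ee_rot'],s['position'][:2]@[.9816,.1908],s['force'][:2]@[.9816,.1908])"
```

```text
[ 0.67666287 -0.09192869  0.05103915] [-9.96224744 -2.56317707  1.18697881] [-0.46068472  1.64153304 -0.00998399] [-1.79956263e+02  9.59704913e-02  1.10052550e+01] 0.6466722790524234 -10.267996275319636
```

```bash
python3 -m inch '[{"linear":[0.1,0,-0.01],"twist":[0,0,0],"gripper":0.8},{"linear":[0.17,0,-0.01],"twist":[0,0,0],"gripper":0.8},{"linear":[0.17,0,-0.01],"twist":[0,0,0],"gripper":0.8},{"linear":[0.17,0,-0.01],"twist":[0,0,0],"gripper":0.8}]' >/dev/null; for i in 1 2 3; do python3 -c "
from bench import sensors
import numpy as np
s=sensors.sense();print(s['time'],s['position'],s['force'],s['ee_rot'],s['position'][:2]@[.9816,.1908],s['force'][:2]@[.9816,.1908])"; python3 -m inch '[{"linear":[0,0,0],"twist":[0,0,0],"gripper":0.8},{"linear":[0,0,0],"twist":[0,0,0],"gripper":0.8}]' >/dev/null; done; python3 - <<'E'
from h import *
a=imaging.read_camera("wrist");np.save("w5.npy",imaging.get_calibration("wrist"),allow_pickle=True)
b=imaging.read_camera("scene")[225:345,200:440]; t=imaging.read_camera("top")[120:260,240:460]
im=np.zeros((600,800,3),np.uint8); im[:300,:400]=cv2.resize(a,(400,300)); im[:300,400:]=a[200:425,170:470][:225,:300].repeat(1,0)[:0].shape and cv2.resize(a[190:415,170:470],(400,300))
im[300:500,:400]=cv2.resize(b,(400,200)); im[300:555,400:]=cv2.resize(t,(400,255)); cv2.imwrite("pics/f5.png",im); cv2.imwrite("pics/w5.png",a)
E
```

```text
12.925 [ 0.67770242 -0.09170427  0.05104979] [-12.27194427  -3.11011424   0.49898784] [-1.79945669e+02  1.77127226e-01  1.10064326e+01] 0.6477355189011177 -12.639550289523681
13.175 [ 0.67772759 -0.09171694  0.05106419] [-10.55810958  -3.03457167   1.2297752 ] [-1.79947681e+02  1.71940693e-01  1.10061986e+01] 0.6477578051118398 -10.942836637452828
13.425 [ 0.67771046 -0.09170061  0.05102806] [-11.71871115  -3.61657966   0.93973288] [-1.79944617e+02  1.75915764e-01  1.10066948e+01] 0.6477441111740497 -12.1931302659425
```

View pics/f5.png

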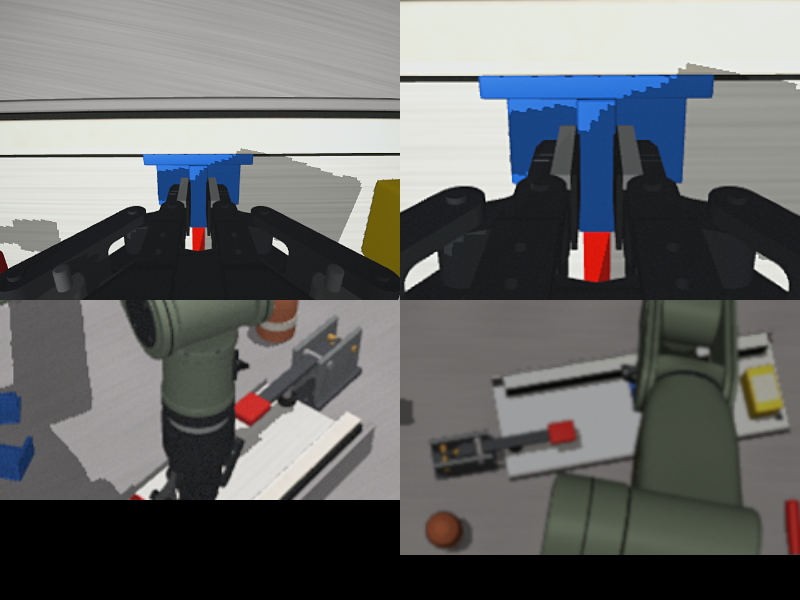

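The picture shows the bracket flush on the rail with the tape centred under the rib. The foam gap has narrowed by about 10 mm, the lever is still down, and the cheese, salami and screwdriver haven't moved.

```bash
python3 -c "
from bench import job
print(job.close_job())"
```

```text
the job is handed in; nothing more can be done
None
```

The job is handed in, with the arm still gripping the bracket and pressing it into the rail.

- **Lever:** I pressed the small grey clamp's lever until it snapped. The fingers left with no load on them. The pad then measured at its fully-down position (79 mm high), and it was still down in the last picture.
- **Bracket:** I gripped the large blue bracket by its rib and stood it on the deck. It is centred on the tape to within about 1 mm by eye, and its yaw matches the rail's, about 11°.
- **Push:** Three force readings gave 12.6, 10.9 and 12.2 N. The rail moved about 9.8 mm from first contact, which is about 11.8 N and well short of the 25 mm end of travel.
- **Bystanders:** The cheese and salami are unmoved. Only the screwdriver's handle showed in the last picture, and it looked unmoved.

- **Drag on the deck:** On the first slide the bracket pressed too hard on the deck, with about 7 N of drag, so I eased it up slightly before it touched the rail. A newton or so of deck friction may still be in the force readings.
- **Tilt:** The tool was tilted about 0.2° at the end.
- **Contact point:** I took first contact from the rise in force, so the rail travel is good to about 1 mm.

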